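# Putting away freshly oiled turned wares at a woodturner's stall

## Task

Put the turned wares on the stall counter away where each kind belongs: hang the freshly oiled cup mouth-down on the leaning peg of the drain stand so that it hangs clear of the base, set both napkin rings hole-up, side by side, in the undivided shallow tray, and stand the two pepper mills upright in the two-bay crate, one in each bay. Do not knock over or push away the amber oil bottle.

Things in the scene. Friction and masses are not known exactly. Their poses are not given: they have to be found in the camera images.
- cup: Light-wood turned tumbler without handle, standing mouth-down on the counter: 80 mm tall, 66 mm outside diameter at the mouth (below) tapering to 56 mm at its closed end (on top). Walls 3.5 mm, floor 8 mm, so the inside is 72 mm deep and 59 mm wide at the mouth. About 120 g. Origin at the centre of the mouth, z pointing up through the closed end while it is mouth-down.
- ring_a: Light-wood turned napkin ring standing on its end like a short tube, hole upward: 50 mm outside, 34 mm hole, 40 mm high, 35 g. Origin at the centre of its underside, z up along its axis.
- ring_b: Light-wood turned napkin ring standing on its end like a short tube, hole upward: 50 mm outside, 34 mm hole, 40 mm high, 35 g. Origin at the centre of its underside, z up along its axis. Same as ring_a.
- mill_a: Light-wood turned pepper mill, upright: 85 mm tall plus a 5 mm steel button on top, foot 44 mm across (lowest 8 mm), straight body 40 mm across from 11 to 60 mm height, then a narrow groove and a domed head 38 mm across. About 130 g. Origin at the centre of its underside, z up along its axis.
- mill_b: Light-wood turned pepper mill, upright: 85 mm tall plus a 5 mm steel button on top, foot 44 mm across (lowest 8 mm), straight body 40 mm across from 11 to 60 mm height, then a narrow groove and a domed head 38 mm across. About 130 g. Origin at the centre of its underside, z up along its axis. Same as mill_a.
- ring_tray: Fixed shallow rectangular tray of mid-brown wood with no divider, for the napkin rings: 110 mm (its x) by 170 mm (its y), rim 18 mm high, walls and floor 5 mm. Origin at the centre of its underside, z up. Rings at y = +42 and -42 mm sit side by side with room to spare.
- mill_crate: Fixed rectangular crate of mid-brown wood, for the pepper mills: 100 mm (its x) by 170 mm (its y), rim 26 mm high, walls, floor and divider 5 mm. One divider along its x axis through the centre makes two bays, centred at y = +41 and -41 mm, each about 90 by 77 mm inside. Origin at the centre of its underside, z up.
- drain_stand: Fixed wooden stand: base 110 (its x) by 120 mm (its y), 20 mm thick, cork top; one round flat-ended peg, 22 mm thick, leans 12 degrees from vertical towards the stand's -x, from x = +9 mm at the base to -10 mm at its end. Origin: centre of underside, z up.
- peg_tip (a point): Centre of the upper end of the drain stand's peg, 110 mm above the counter; axes as the stand's. A hung cup rests with its inner floor on this end, rim about 12 to 18 mm above the base. It can be lowered upright with its axis about 8 mm to the +x side of this point (over the peg's middle); let go, it settles by itself.
- oil_bottle: Bystander: small amber glass bottle with a paper band and a black cap, 44 mm across, 80 mm tall, 150 g, standing loose among the wares; leave it where it is. Origin at the centre of its underside, z up.
Things that resemble listed ones, but are neither listed nor needed, are in the scene too. What is shaped like the ring_b but turquoise is not meant.

How it is judged:
By the outcome, as a careful person would: the job done as asked, in the order asked, and still so for the second after the job is handed in, with the robot touching nothing.
It also fails if it takes over 120 s, if anything falls off the work surface, if the arm or the gripper's body presses on something with over 40 N, if the wrist force passes 120 N, or if a joint passes its speed limit or range.

## Robot

A 6-joint arm with a two-finger parallel gripper is mounted at the origin on the work surface. World frame = base frame: x ahead of the robot, y to its left, z up, the work surface at z = 0. Lengths are in mm, angles in rad, forces in N, time in s.
With the tool pointing down it reaches from about 350 to 875 mm from the base axis. Payload 4.2 kg.
Tool frame: the origin (TCP) lies between the finger pads; the fingertips stand 17 mm ahead of it and the grasp point (between the pads) lies 2 mm behind it (nose_length is the distance from the TCP to the fingertips, in mm); z points along the fingers, y is the direction in which the jaws open and shut (so a half turn about z gives the same grasp; the last joint's range is limited). The gripper opens to 85 mm and grips with 20 to 120 N. Pads are 22 mm wide; open, the fingers measure 114 mm over their backs; the gripper's body (76 mm by 85 mm) begins 54 mm behind the grasp point. The pads swing forward as they close: fully open they stand 13 mm farther back than shut.
Start: joints at [-0.98, 0.385, 0.008, 0, -1.194, -0.259], TCP at [203.606, -590.884, 248.312] pointing down, gripper open.
Joint ranges: [-3.14, 3.14], [-1.21, 2.06], [-1.07, 1.41], [-3.16, 2.05], [-2.99, -0.16], [-3.1, 3.1]. Speed limits (rad/s): [2.79, 2.79, 3.14, 3.14, 3.14, 3.14].

## Interface

Orientations are given as a unit quaternion [x, y, z, w].
In Python, from bench import * gives the robot as it stands.
- The arm moves only by the tool jog_arm, never from a script. Its argument "increments" is a list of rows, each a list of 4 numbers: the shift along the tool's x, y, z in m, then the turn about the tool's z in degrees. A call has 1 to 10 rows; each row is the pose to reach, as a shift and turn from the pose measured when the call began, along the tool's axes at that moment; what a row does not reach only later rows make up. A row lasts 1/8 s, in which the tool goes at most 62.5 mm and 10.7 degrees, less where a joint would pass 70% of its speed; a pose out of reach is approached as far as the arm can. A call with a gripper value outside its range is refused whole. "hand" is the gripper's target within -1 to 1 (fully open at 1, half-way at 0, shut at -1), set as the call begins (left out, the last holds). The fingers move at their own pace and stop on an object; the grip force is fixed at half the most. Time passes only in rows, so rows that repeat a pose let the fingers close. It gives the time, the measured TCP pose, the force and the opening at its end, in the units of the state.
- read_state(): the state, without advancing time (a new reading comes with each control period).
- get_image(name): name is "scene" or "top"; returns the picture (480x640x3 uint8, red, green, blue); there is no depth.
- calibration(name): a dict with "fx", "fy", "cx", "cy" (pixels), "position" and "rotation" of the camera in the world. Camera axes: x right, y up, looking along -z (the intrinsics and any distortion apply to the point x, -y, -z); pixel columns grow to the right and rows downward; lengths in mm; the calibration is good to about 2 mm. A picture is of the moment at which its call begins. calibration takes no time and is no camera call.
- job_done(): hands the job in, once; it reports no verdict.
The state is a dict: "clock": time; "joints": joint angles; "joint_vel": joint speeds; "joint_efforts": joint torques, N m; "position": TCP position; "ee_rot": TCP orientation; "contact_force": force on the tool from outside, world axes, zero at the start; "wrist_torque": the same for the moment, N m; "gripper_width": finger opening in mm.
Only numpy, scipy, OpenCV 4.12 (cv2) and the standard library are available. Lean on these libraries where they do the work, as an engineer would, in place of code of your own. Each camera call takes 0.05 s, during which the arm holds its last target.

## Working session

There is one attempt and no reset: what is moved stays moved. The work goes in short steps, Python scripts to look and compute and a tool call to move; the robot and the scene stay as the last step left them, time stands still between calls to the robot, and variables do not carry over. Pictures are saved under pics/ and viewed, and the job is handed in when it is done.

Besides the shell and the picture viewer there is one more tool, called after "Request:" by a JSON object that holds its "name" and its "arguments", one argument or row to a line. jog_arm: Moves the arm, as the interface text tells. Its arguments: {"type":"object","properties":{"increments":{"type":"array"},"hand":{"type":"number"}},"required":["increments"]}

```bash
ls; mkdir -p pics; python3 - <<'E'
from bench import *
import cv2
for n in ("scene","top"):
    im=get_image(n); cv2.imwrite(f"pics/{n}0.png",im[:,:,::-1]); print(calibration(n))
print(read_state())
E
```

```text
pics
{'fx': 439.5637427002548, 'fy': 439.5637427002548, 'cx': 319.282319461676, 'cy': 238.7583057924079, 'position': array([885.34043781, 161.15097599, 734.00140023]), 'rotation': array([0.17195195, 0.25148553, 0.78636022, 0.53742455])}
{'fx': 572.9877975714932, 'fy': 572.9877975714932, 'cx': 313.8613510653426, 'cy': 244.28040791277385, 'position': array([ 321.33224682,   18.45023178, 1060.50764346]), 'rotation': array([ 0.04923063, -0.06323325, -0.69693181,  0.71264574])}
{'clock': 0.1, 'joints': array([-9.80389552e-01,  3.85511311e-01,  6.77171260e-03, -4.23325081e-04,
       -1.19403326e+00, -2.58543605e-01]), 'joint_vel': array([ 0.00141992, -0.00293115,  0.00362876,  0.00284355, -0.000405  ,
        0.00032542]), 'joint_efforts': array([-4.09478098e-04, -3.93320346e+01,  1.88930297e+01,  4.19788107e+00,
       -2.60598194e-03,  5.82123022e-06]), 'position': array([ 203.4500186 , -590.44176848,  247.31718945]), 'ee_rot': array([-1.65094113e-01,  9.86277303e-01,  9.81586538e-04, -2.27729444e-04]), 'contact_force': array([-0.35758947,  0.93426517,  0.52824215]), 'wrist_torque': array([-0.04103444, -0.01382619, -0.05257901]), 'gripper_width': 85.23228341462848}
```

View pics/scene0.png

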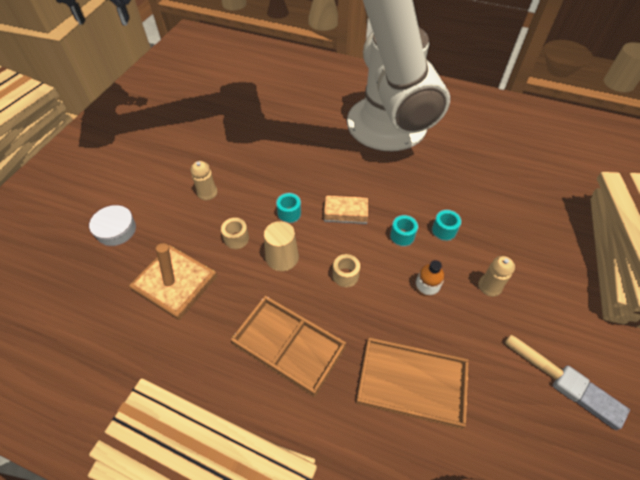

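View pics/top0.png

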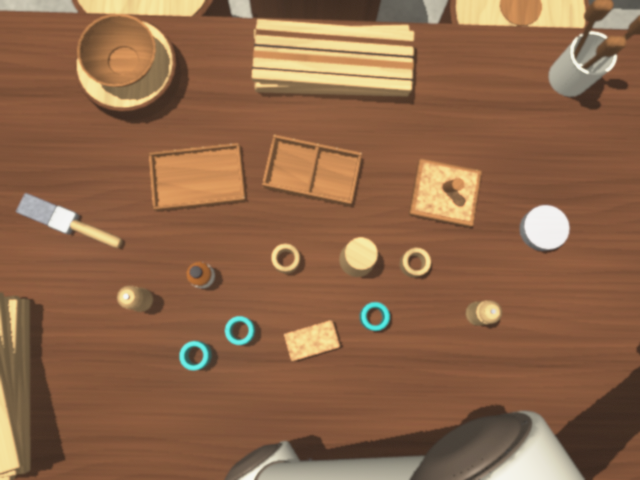

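Candidates (top view pixels): the cup is (360,257), the only tall plain tumbler. Light-wood rings are at (286,258) and (416,263); the turquoise decoys at (239,331), (194,355) and (376,317) are not meant. Mills are at (135,298) and (484,313). The bottle is at (201,275). The tray with no divider is at (197,177), the two-bay crate at (312,169) and the stand at (446,192). The cork block at (312,340) and the white lid at (545,228) are not needed. Next is a close crop and the measurements.

```bash
cat > h.py <<'E'
import numpy as np, cv2
from scipy.spatial.transform import Rotation as R
from bench import *
def ray(n,u,v):
    c=calibration(n); d=np.array([(u-c['cx'])/c['fx'],-(v-c['cy'])/c['fy'],-1.])
    return np.array(c['position']),R.from_quat(c['rotation']).as_matrix()@d
def plane(n,u,v,z):
    p,d=ray(n,u,v); return p+d*(z-p[2])/d[2]
def proj(n,P):
    c=calibration(n); q=R.from_quat(c['rotation']).as_matrix().T@(np.array(P,float)-c['position'])
    return np.array([c['cx']+c['fx']*q[0]/-q[2], c['cy']-c['fy']*q[1]/-q[2]])
def tri(u1,u2):
    p,d=ray('scene',*u1); q,e=ray('top',*u2)
    A=np.stack([d,-e],1); s=np.linalg.lstsq(A,q-p,rcond=None)[0]
    a,b=p+d*s[0],q+e*s[1]; return (a+b)/2,np.linalg.norm(a-b)
def delta(target):
    s=read_state(); Rm=R.from_quat(s['ee_rot']).as_matrix()
    return Rm.T@(np.array(target)-s['position'])/1000
E
python3 - <<'E'
import cv2,numpy as np
t=cv2.imread('pics/top0.png'); s=cv2.imread('pics/scene0.png')
c1=cv2.resize(t[120:380,100:520],None,fx=1.9,fy=1.9,interpolation=cv2.INTER_CUBIC); cv2.imwrite('pics/ctop.png',c1)
c2=cv2.resize(s[140:430,80:540],None,fx=1.7,fy=1.7,interpolation=cv2.INTER_CUBIC); cv2.imwrite('pics/cscene.png',c2)
for n,im in (('top',t),('scene',s)):
    h=cv2.cvtColor(im,cv2.COLOR_BGR2HSV)
    m=cv2.inRange(h,(12,50,110),(30,200,255))
    k,l,st,ce=cv2.connectedComponentsWithStats(m)
    for i in range(1,k):
        if st[i,4]>60: print(n,st[i],ce[i].round(1))
E
```

```text
top [  75    0  133  110 9395] [128.  50.]
top [ 453    0  137   97 3872] [523.6  15.4]
top [592   0  22  15 210] [603.    4.6]
top [ 0 10 52  6 88] [25.1 11.3]
top [  236    18   180    82 11752] [331.3  57.7]
top [582  26  46  43 375] [609.4  40.4]
top [445 117  22  11  84] [454.9 122.3]
top [ 259  133  105   71 5046] [311.5 168.7]
top [354 133  32  10  97] [370.5 137.3]
top [ 145  141  101   71 5594] [195.4 175.4]
top [ 408  158   75   69 3936] [444.8 191.7]
top [365 175  11  16  66] [370.8 181.5]
top [284 196  20  17 109] [293.7 203.3]
top [355 196  24  19 109] [368.3 205.6]
top [307 198  47  24 185] [336. 209.]
top [380 199  20  12  76] [388.5 203.5]
top [298 208  28  14 121] [310.1 214.9]
top [ 70 219  52  30 715] [ 95.9 233.4]
top [336 223  27  11  93] [350.3 227.3]
top [ 330  235   62   49 1454] [357.4 256. ]
top [269 239  34  41 679] [285. 258.]
top [397 244  37  36 753] [414.9 261.6]
top [213 252  22  11  83] [224.4 257.6]
top [182 259  32  31 496] [198.9 274.2]
top [311 265  30  13  92] [324.8 270.6]
top [114 283  39  31 776] [133.  297.7]
top [295 282  30   7  80] [309.7 
[... 1767 characters left out ...]
[ 598  230   42   93 1649] [621.6 285. ]
scene [ 127  242   91   79 3843] [173.3 280.1]
scene [479 249  37  49 883] [499.5 274.3]
scene [332 252  31  37 850] [346.4 269.8]
scene [418 263  27  34 325] [430.3 278.1]
scene [ 230  292  117  107 6105] [289.  343.8]
scene [506 334  58  45 829] [534.2 355.7]
scene [111 336  19  18  89] [120.8 345. ]
scene [ 357  336  119  106 7663] [414.5 383.1]
scene [ 38 375  25  10  75] [ 48.4 380.7]
scene [ 133  377  185  103 3298] [229.9 428.7]
scene [ 113  391  193   89 5668] [198.  441.2]
scene [  79  417  144   63 4055] [138.1 458.6]
scene [508 441  29  16  90] [521.9 448.8]
scene [489 452  22  12  63] [499.8 457.6]
scene [461 460  21  14  69] [469.9 466. ]
```

View pics/ctop.png

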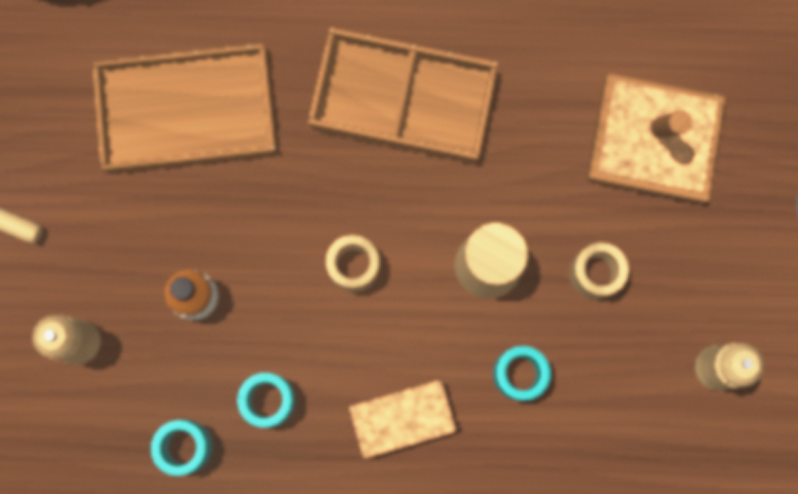

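View pics/cscene.png

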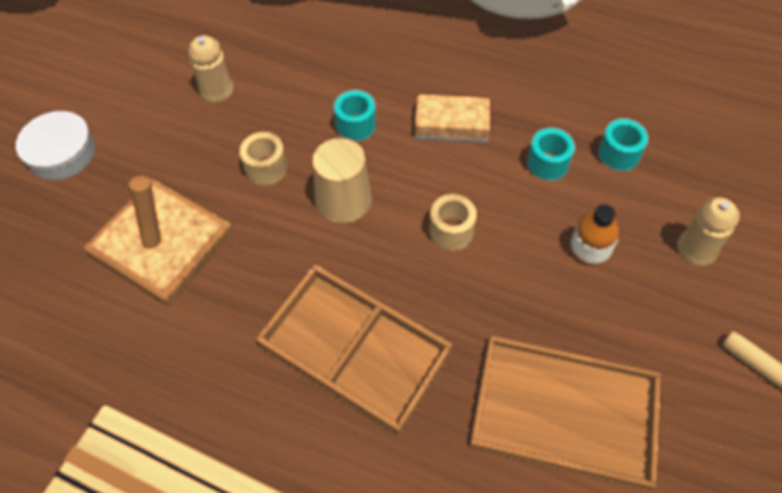

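```bash
python3 - <<'E'
from h import *
T=lambda x,y:(100+(x+.5)/1.9-.5,120+(y+.5)/1.9-.5); S=lambda x,y:(80+(x+.5)/1.7-.5,140+(y+.5)/1.7-.5)
pts=dict(cup=((496,253),(339,158),80),ringL=((353,262),(452,214),40),ringR=((602,269),(264,150),40),
millL=((50,337),(723,207),90),millR=((746,364),(201,42),90),bottle=((182,288),(605,213),80),peg=((680,121),(141,184),110))
for k,(a,b,z) in pts.items():
    p,e=tri(S(*b),T(*a)); print(k,p.round(1),'gap',e.round(1),'top',plane('top',*T(*a),z)[:2].round(1),'scene',plane('scene',*S(*b),z)[:2].round(1))
rc=dict(stand=([(609,75),(723,97),(708,201),(590,179)],20),tray=([(94,66),(264,46),(276,152),(104,169)],18),crate=([(331,30),(497,64),(481,160),(310,124)],26))
rs=dict(stand=[(165,297),(86,244),(147,180),(230,227)],tray=[(654,484),(471,445),(489,339),(660,376)],crate=[(400,428),(258,339),(318,267),(450,346)])
for k,(c,z) in rc.items():
    for n,f,cc in (('top',T,c),('scene',S,rs[k])):
        P=np.array([plane(n,*f(*q),z)[:2] for q in cc]); 
        e=[np.linalg.norm(P[i]-P[(i+1)%4]) for i in range(4)]
        # y axis direction: from edge 0
        v=(P[0]-P[1])+(P[3]-P[2]); print(k,n,'c',P.mean(0).round(1),'edges',np.round(e,1),'y-axis deg',np.degrees(np.arctan2(v[1],v[0])).round(1)-90)
E
```

```text
cup [465.8 -81.2  80.9] gap 0.6 top [465.8 -81.1] scene [465.2 -81.9]
ringL [460.8  49.6  35.1] gap 1.6 top [459.9  50.2] scene [463.9  49.6]
ringR [ 458.8 -185.5   36.5] gap 2.4 top [ 458.8 -186. ] scene [ 460.7 -182.6]
millL [380.4 315.1  83.4] gap 2.1 top [380.  314.2] scene [385.9 312.5]
millR [ 370.2 -306.7   85.2] gap 1.8 top [ 369.5 -304.3] scene [ 374.1 -304.2]
bottle [427.6 202.8  76.8] gap 0.1 top [427.2 202.3] scene [429.8 202.5]
peg [ 586.4 -244.2  108.9] gap 0.2 top [ 586.  -243.9] scene [ 586.9 -243.7]
stand top c [ 593.6 -246.1] edges [115.4 107.2 117.4 108.1] y-axis deg -9.599999999999994
stand scene c [ 596.2 -247.4] edges [117.   98.4 122.7 102. ] y-axis deg -10.599999999999994
tray top c [612.1 220.7] edges [168.6 109.  167.7 105.1] y-axis deg 8.0
tray scene c [617.3 221.5] edges [167.3 106.8 169.9 103.2] y-axis deg 8.900000000000006
crate top c [629.5   4.5] edges [167.9  98.9 170.6  98. ] y-axis deg -10.599999999999994
crate scene c [632.9   7. ] edges [167.3  97.5 163.3  94.2] y-axis deg -10.799999999999997
```

The crop confirms the choice. The cup is the plain closed-topped tumbler at top (361,253), the two light-wood rings are at (286,258) and (417,262), and the turquoise ones are left out. The triangulated heights and edge lengths fit the given sizes. I'll start with the cup.

```bash
cat > d.py <<'E'
import sys
from h import *
a=list(map(float,sys.argv[1:]))
s=read_state(); r=R.from_quat(s['ee_rot']).as_matrix()
print('clock',s['clock'],'pos',s['position'].round(1),'yaw of jaw',np.degrees(np.arctan2(r[1,1],r[0,1])).round(1),'tilt',(r[:,2]).round(3),'w',round(s['gripper_width'],1),'F',s['contact_force'].round(1))
for i in range(0,len(a),3): print(a[i:i+3],delta(a[i:i+3]).round(4))
E
python3 d.py 466 -81 200 466 -81 48
```

```text
clock 0.1 pos [ 203.5 -590.4  247.3] yaw of jaw 109.0 tilt [-0.001  0.002 -1.   ] w 85.2 F [-0.4  0.9  0.5]
[466.0, -81.0, 200.0] [-0.4141  0.3961  0.0481]
[466.0, -81.0, 48.0] [-0.4142  0.3958  0.2001]
```

Request:
{"name": "jog_arm", "arguments": {
  "increments": [
    [-0.02,0.02,0.0,0],
    [-0.06,0.057,0.005,0],
    [-0.1,0.096,0.01,0],
    [-0.143,0.136,0.015,0],
    [-0.186,0.177,0.02,0],
    [-0.229,0.218,0.025,0],
    [-0.272,0.26,0.03,0],
    [-0.315,0.301,0.035,0],
    [-0.355,0.34,0.04,0],
    [-0.385,0.368,0.044,0]
  ],
  "hand": 1
}}

```text
clock: 1.35
position: [448.1, -114.9, 203.7]
ee_rot: [-0.166, 0.986, 0.001, -0.0]
contact_force: [1.1, -0.1, 0.6]
gripper_width: 85.2
```

```bash
python3 d.py 466 -81 200 466 -81 100 466 -81 48
```

```text
clock 1.35 pos [ 448.1 -114.9  203.7] yaw of jaw 109.1 tilt [-0.001  0.002 -1.   ] w 85.2 F [ 1.1 -0.1  0.6]
[466.0, -81.0, 200.0] [-0.0281  0.0262  0.0038]
[466.0, -81.0, 100.0] [-0.0281  0.026   0.1038]
[466.0, -81.0, 48.0] [-0.0281  0.0259  0.1558]
```

Request:
{"name": "jog_arm", "arguments": {
  "increments": [
    [-0.015,0.014,0.004,0],
    [-0.0281,0.026,0.008,0],
    [-0.0281,0.026,0.025,0],
    [-0.0281,0.026,0.06,0],
    [-0.0281,0.026,0.095,0],
    [-0.0281,0.026,0.125,0],
    [-0.0281,0.026,0.145,0],
    [-0.0281,0.026,0.154,0],
    [-0.0281,0.026,0.155,0],
    [-0.0281,0.026,0.155,0]
  ]
}}

```text
clock: 2.6
position: [466.5, -80.9, 49.4]
ee_rot: [-0.166, 0.986, 0.001, 0.0]
contact_force: [-0.3, 0.4, 0.1]
gripper_width: 85.2
```

Request:
{"name": "jog_arm", "arguments": {
  "increments": [
    [0,0,0,0],
    [0,0,0,0],
    [0,0,0,0],
    [0,0,0,0],
    [0,0,0,0],
    [0,0,0,0]
  ],
  "hand": -1
}}

```text
clock: 3.35
position: [467.2, -80.9, 51.1]
ee_rot: [-0.166, 0.986, 0.001, 0.001]
contact_force: [-1.1, 0.1, 8.4]
gripper_width: 59.1
```

```bash
python3 d.py 594 -245 200;python3 - <<'E'
from h import *
for n in ("scene","top"):
    im=get_image(n); cv2.imwrite(f"pics/{n}1.png",im[:,:,::-1])
a=cv2.imread('pics/scene1.png')[120:360,100:440]; cv2.imwrite('pics/g1.png',cv2.resize(a,None,fx=2,fy=2))
E
```

```text
clock 3.35 pos [467.2 -80.9  51.1] yaw of jaw 109.1 tilt [ 0.003  0.002 -1.   ] w 59.1 F [-1.1  0.1  8.4]
[594.0, -245.0, 200.0] [-0.0664 -0.1964 -0.1489]
```

View pics/g1.png

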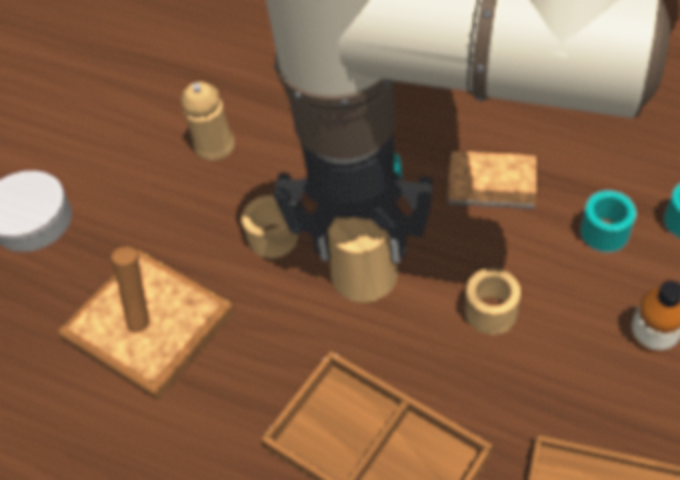

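The cup is held at width 59.1, as expected for its taper, with the rings untouched. I'll lift it now.

Request:
{"name": "jog_arm", "arguments": {
  "increments": [
    [0,0,-0.008,0],
    [0,0,-0.025,0],
    [0,0,-0.055,0],
    [0,0,-0.09,0],
    [0,0,-0.12,0],
    [0,0,-0.14,0],
    [0,0,-0.149,0],
    [0,0,-0.149,0]
  ]
}}

```text
clock: 4.45
position: [466.7, -81.1, 200.3]
ee_rot: [-0.166, 0.986, 0.001, 0.002]
contact_force: [0.6, 0.2, -0.9]
gripper_width: 58.9
```

Request:
{"name": "jog_arm", "arguments": {
  "increments": [
    [-0.004,-0.012,0,0],
    [-0.012,-0.036,0,0],
    [-0.024,-0.07,0,0],
    [-0.037,-0.11,0,0],
    [-0.05,-0.147,0,0],
    [-0.06,-0.177,0,0],
    [-0.065,-0.192,0,0],
    [-0.066,-0.196,0,0],
    [-0.066,-0.196,0,0]
  ]
}}

```text
clock: 5.58
position: [592.8, -244.3, 200.0]
ee_rot: [-0.166, 0.986, 0.001, 0.001]
contact_force: [-0.8, 0.2, -0.6]
gripper_width: 59.1
```

```bash
python3 d.py 594 -245 110 594 -245 95; python3 - <<'E'
from h import *
for n in ("scene","top"):
    im=get_image(n); cv2.imwrite(f"pics/{n}2.png",im[:,:,::-1])
a=cv2.imread('pics/scene2.png')[100:340,60:360]; b=cv2.imread('pics/top2.png')[100:340,320:580]
cv2.imwrite('pics/g2.png',cv2.resize(np.hstack([a,b]),None,fx=1.4,fy=1.4))
E
```

```text
clock 5.575 pos [ 592.8 -244.3  200. ] yaw of jaw 109.1 tilt [ 0.002  0.003 -1.   ] w 59.1 F [-0.8  0.2 -0.6]
[594.0, -245.0, 110.0] [-0.0006 -0.0012  0.09  ]
[594.0, -245.0, 95.0] [-0.0005 -0.0012  0.105 ]
```

View pics/g2.png

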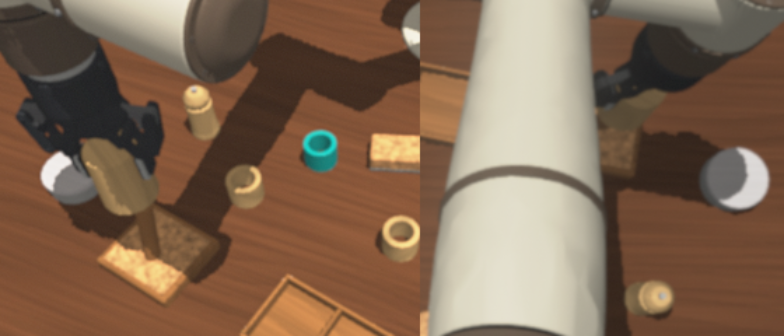

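```bash
python3 - <<'E'
from h import *
for z in (149,189,229):
    for n,o in (('scene',(60,100)),): 
        p=proj(n,(592.8,-244.3,z)); print(z,p.round(1),((p-o)*1.4).round(1))
a=cv2.imread('pics/scene2.png')[170:280,90:220]; cv2.imwrite('pics/g3.png',cv2.resize(a,None,fx=5,fy=5,interpolation=cv2.INTER_CUBIC))
E
```

```text
149 [153.5 237.3] [130.9 192.2]
189 [145.6 222.4] [119.9 171.3]
229 [137. 206.] [107.8 148.4]
```

View pics/g3.png

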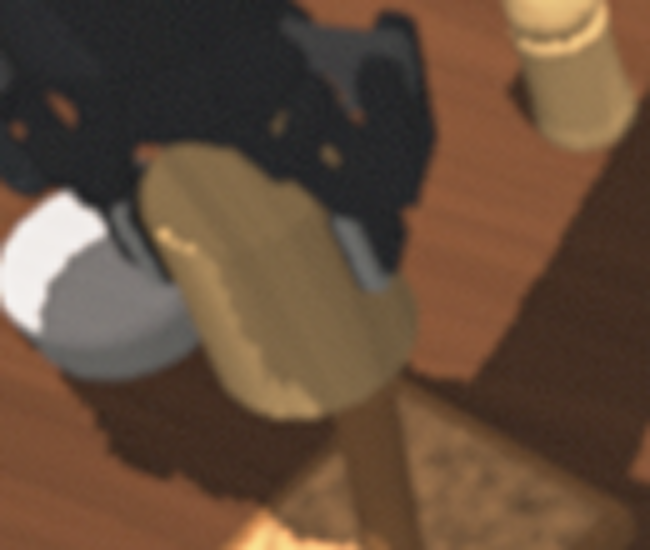

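The cup's axis matches the projected vertical to within a couple of pixels: expected mouth at crop (317,336) and closed end at (235,180). It is upright and over the peg, so I'll lower it.

Request:
{"name": "jog_arm", "arguments": {
  "increments": [
    [-0.0006,-0.001,0.0,0],
    [-0.0006,-0.001,0.015,0],
    [-0.0006,-0.001,0.035,0],
    [-0.0006,-0.001,0.058,0],
    [-0.0006,-0.001,0.078,0],
    [-0.0006,-0.001,0.092,0],
    [-0.0006,-0.001,0.1,0],
    [-0.0006,-0.001,0.102,0]
  ]
}}

```text
clock: 6.68
position: [594.1, -244.4, 98.2]
ee_rot: [-0.167, 0.986, 0.001, 0.002]
contact_force: [-0.3, 0.5, -0.5]
gripper_width: 59.1
```

```bash
python3 d.py 594 -245 93; python3 - <<'E'
from h import *
for n in ("scene",):
    im=get_image(n); cv2.imwrite(f"pics/{n}3.png",im[:,:,::-1])
a=cv2.imread('pics/scene3.png')[150:340,60:260]; cv2.imwrite('pics/g4.png',cv2.resize(a,None,fx=3,fy=3,interpolation=cv2.INTER_CUBIC))
E
```

```text
clock 6.675 pos [ 594.1 -244.4   98.2] yaw of jaw 109.2 tilt [ 0.003  0.003 -1.   ] w 59.1 F [-0.3  0.5 -0.5]
[594.0, -245.0, 93.0] [ 0.0003 -0.0006  0.0052]
```

View pics/g4.png

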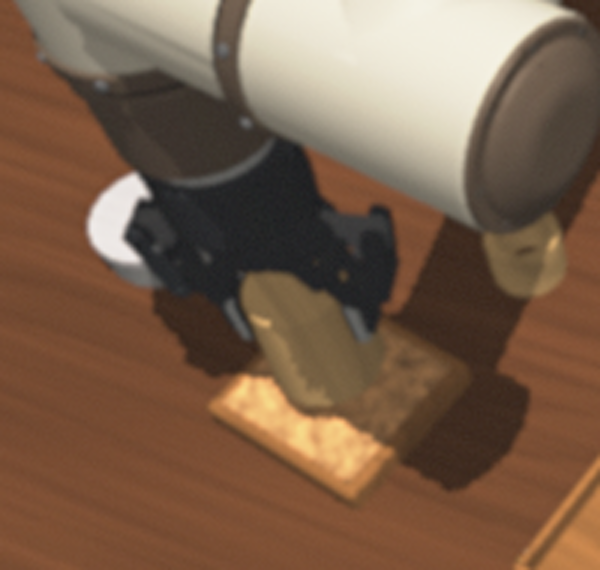

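The cup is over the peg with no contact and its mouth at about 47 mm. I'll lower it slowly to touch.

Request:
{"name": "jog_arm", "arguments": {
  "increments": [
    [0,0,0.002,0],
    [0,0,0.004,0],
    [0,0,0.0055,0],
    [0,0,0.0055,0]
  ]
}}

```text
clock: 7.22
position: [594.2, -244.4, 92.9]
ee_rot: [-0.167, 0.986, 0.001, 0.002]
contact_force: [-0.5, 0.3, -0.3]
gripper_width: 58.9
```

```bash
python3 d.py
```

```text
clock 7.225 pos [ 594.2 -244.4   92.9] yaw of jaw 109.2 tilt [ 0.003  0.003 -1.   ] w 58.9 F [-0.5  0.3 -0.3]
```

Request:
{"name": "jog_arm", "arguments": {
  "increments": [
    [0,0,0.001,0],
    [0,0,0.002,0],
    [0,0,0.002,0]
  ]
}}

```text
clock: 7.6
position: [594.3, -244.4, 91.1]
ee_rot: [-0.167, 0.986, 0.001, 0.002]
contact_force: [0.2, 0.1, 0.4]
gripper_width: 58.8
```

Request:
{"name": "jog_arm", "arguments": {
  "increments": [
    [0,0,0,0],
    [0,0,0,0],
    [0,0,0,0],
    [0,0,0,0],
    [0,0,0,0],
    [0,0,0,0]
  ],
  "hand": 1
}}

```text
clock: 8.35
position: [594.3, -244.4, 91.1]
ee_rot: [-0.167, 0.986, 0.001, 0.002]
contact_force: [0.2, 0.3, -0.7]
gripper_width: 85.6
```

```bash
python3 d.py; python3 - <<'E'
from h import *
for n in ("scene",):
    im=get_image(n); cv2.imwrite(f"pics/{n}4.png",im[:,:,::-1])
a=cv2.imread('pics/scene4.png')[150:340,60:260]; cv2.imwrite('pics/g5.png',cv2.resize(a,None,fx=3,fy=3,interpolation=cv2.INTER_CUBIC))
E
```

```text
clock 8.35 pos [ 594.3 -244.4   91.1] yaw of jaw 109.2 tilt [ 0.003  0.002 -1.   ] w 85.6 F [ 0.2  0.3 -0.7]
```

View pics/g5.png

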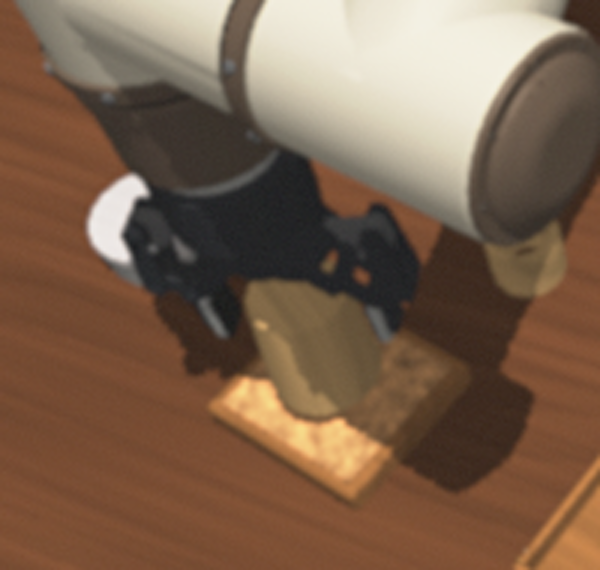

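The cup has settled between the open pads. I'll pull straight up.

Request:
{"name": "jog_arm", "arguments": {
  "increments": [
    [0,0,-0.01,0],
    [0,0,-0.025,0],
    [0,0,-0.045,0],
    [0,0,-0.075,0],
    [0,0,-0.11,0],
    [0,0,-0.135,0],
    [0,0,-0.15,0],
    [0,0,-0.15,0]
  ]
}}

```text
clock: 9.4
position: [594.2, -244.9, 242.8]
ee_rot: [-0.167, 0.986, 0.0, 0.003]
contact_force: [0.0, -0.4, 0.3]
gripper_width: 85.3
```

```bash
python3 d.py 459 -185 200; python3 - <<'E'
from h import *
for n in ("scene",):
    im=get_image(n); cv2.imwrite(f"pics/{n}5.png",im[:,:,::-1])
a=cv2.imread('pics/scene5.png')[150:340,60:260]; cv2.imwrite('pics/g6.png',cv2.resize(a,None,fx=3,fy=3,interpolation=cv2.INTER_CUBIC))
E
```

```text
clock 9.4 pos [ 594.2 -244.9  242.8] yaw of jaw 109.2 tilt [ 0.006  0.002 -1.   ] w 85.3 F [ 0.  -0.4  0.3]
[459.0, -185.0, 200.0] [0.1083 0.101  0.042 ]
```

View pics/g6.png

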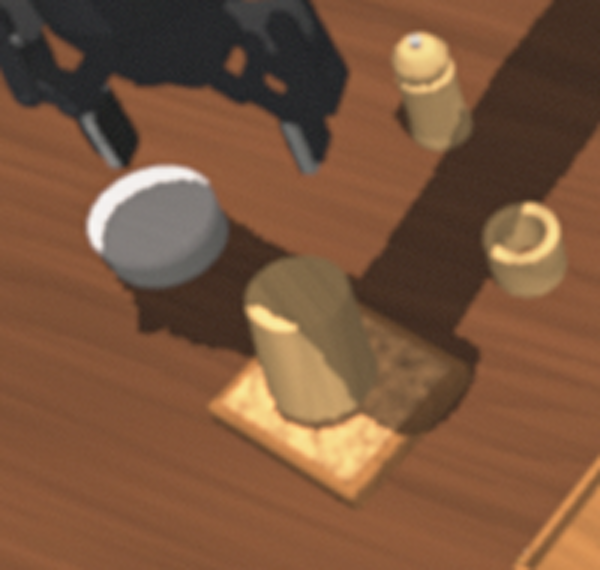

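The cup hangs mouth-down on the peg at g6 (310,340), with a dark gap under its rim. Next is ring R at (459,-186).

Request:
{"name": "jog_arm", "arguments": {
  "increments": [
    [0.008,0.008,0.0,0],
    [0.027,0.025,0.005,0],
    [0.054,0.05,0.015,0],
    [0.081,0.075,0.03,0],
    [0.1,0.092,0.05,0],
    [0.108,0.1,0.08,0],
    [0.1083,0.1,0.11,0],
    [0.1083,0.1,0.13,0],
    [0.1083,0.1,0.14,0],
    [0.1083,0.1,0.14,0]
  ]
}}

```text
clock: 10.7
position: [458.2, -185.3, 100.1]
ee_rot: [-0.167, 0.986, 0.001, 0.001]
contact_force: [-0.7, 0.4, -0.1]
gripper_width: 85.4
```

```bash
python3 d.py 459 -185.5 26
```

```text
clock 10.7 pos [ 458.2 -185.3  100.1] yaw of jaw 109.2 tilt [ 0.002  0.003 -1.   ] w 85.4 F [-0.7  0.4 -0.1]
[459.0, -185.5, 26.0] [-0.0005 -0.0007  0.0741]
```

Request:
{"name": "jog_arm", "arguments": {
  "increments": [
    [0,-0.0005,0.015,0],
    [0,-0.0005,0.035,0],
    [0,-0.0005,0.055,0],
    [0,-0.0005,0.07,0],
    [0,-0.0005,0.075,0],
    [0,-0.0005,0.075,0]
  ]
}}

```text
clock: 11.45
position: [458.8, -185.6, 25.6]
ee_rot: [-0.167, 0.986, 0.001, 0.001]
contact_force: [-0.1, -0.2, 0.5]
gripper_width: 85.2
```

Request:
{"name": "jog_arm", "arguments": {
  "increments": [
    [0,0,0,0],
    [0,0,0,0],
    [0,0,0,0],
    [0,0,0,0],
    [0,0,0,0],
    [0,0,0,0],
    [0,0,0,0]
  ],
  "hand": -1
}}

```text
clock: 12.32
position: [459.5, -185.6, 26.7]
ee_rot: [-0.167, 0.986, 0.001, 0.002]
contact_force: [-1.8, 0.5, 4.8]
gripper_width: 48.6
```

Request:
{"name": "jog_arm", "arguments": {
  "increments": [
    [0,0,-0.005,0],
    [0,0,-0.02,0],
    [0,0,-0.045,0],
    [0,0,-0.08,0],
    [0,0,-0.115,0],
    [0,0,-0.14,0],
    [0,0,-0.15,0],
    [0,0,-0.15,0]
  ]
}}

```text
clock: 13.32
position: [458.8, -185.9, 176.9]
ee_rot: [-0.167, 0.986, 0.001, 0.003]
contact_force: [0.3, 0.6, -0.1]
gripper_width: 48.1
```

```bash
python3 - <<'E'
from h import *
c=np.array([613,221]);a=np.radians(8.3); y=np.array([-np.sin(a),np.cos(a)])
print(c+42*y,c-42*y)
for n in ("scene",):
    im=get_image(n); cv2.imwrite(f"pics/{n}6.png",im[:,:,::-1])
cv2.imwrite('pics/g7.png',cv2.imread('pics/scene6.png')[100:450])
E
python3 d.py 619 179.5 180 607 262.5 180
```

```text
[606.93703956 262.56008314] [619.06296044 179.43991686]
clock 13.375 pos [ 458.3 -185.8  176. ] yaw of jaw 109.2 tilt [ 0.003  0.003 -1.   ] w 48.5 F [-0.3 -0.1 -1.1]
[619.0, 179.5, 180.0] [-0.2719  0.2922 -0.0024]
[607.0, 262.5, 180.0] [-0.2879  0.3745 -0.0022]
```

View pics/g7.png

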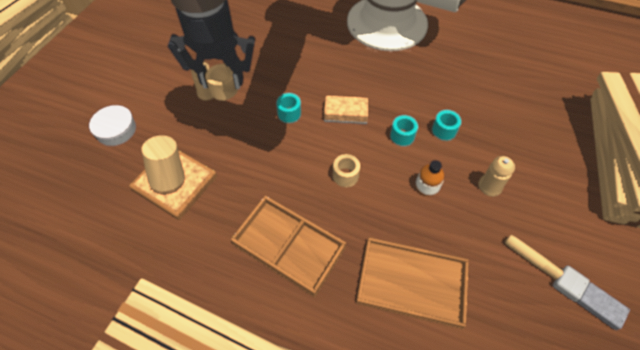

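The ring is held at g7 (215,85). I'll carry it to the tray's +y spot.

Request:
{"name": "jog_arm", "arguments": {
  "increments": [
    [-0.01,0.013,0,0],
    [-0.035,0.045,0,0],
    [-0.07,0.09,0,2],
    [-0.105,0.137,0,4],
    [-0.14,0.183,0,6],
    [-0.177,0.23,0,8],
    [-0.213,0.277,0,10],
    [-0.248,0.322,0,11],
    [-0.273,0.355,0,11],
    [-0.285,0.37,0,11]
  ]
}}

```text
clock: 14.62
position: [605.3, 260.1, 175.7]
ee_rot: [-0.073, 0.997, 0.001, 0.0]
contact_force: [-0.3, -0.0, -0.6]
gripper_width: 48.1
```

```bash
python3 d.py 607 262.5 60 607 262.5 33
```

```text
clock 14.625 pos [605.3 260.1 175.7] yaw of jaw 98.3 tilt [ 0.001  0.001 -1.   ] w 48.1 F [-0.3 -0.  -0.6]
[607.0, 262.5, 60.0] [-0.0019  0.002   0.1157]
[607.0, 262.5, 33.0] [-0.0019  0.0019  0.1427]
```

Request:
{"name": "jog_arm", "arguments": {
  "increments": [
    [-0.0019,0.002,0.01,0],
    [-0.0019,0.002,0.03,0],
    [-0.0019,0.002,0.06,0],
    [-0.0019,0.002,0.09,0],
    [-0.0019,0.002,0.115,0],
    [-0.0019,0.002,0.13,0],
    [-0.0019,0.002,0.138,0],
    [-0.0019,0.002,0.142,0],
    [-0.0019,0.002,0.142,0]
  ]
}}

```text
clock: 15.75
position: [607.2, 262.7, 34.1]
ee_rot: [-0.073, 0.997, 0.001, 0.001]
contact_force: [0.3, -0.3, -0.5]
gripper_width: 48.5
```

```bash
python3 d.py; python3 - <<'E'
from h import *
for n in ("scene",):
    im=get_image(n); cv2.imwrite(f"pics/{n}7.png",im[:,:,::-1])
a=cv2.imread('pics/scene7.png')[250:450,320:520]; cv2.imwrite('pics/g8.png',cv2.resize(a,None,fx=3,fy=3,interpolation=cv2.INTER_CUBIC))
E
```

```text
clock 15.75 pos [607.2 262.7  34.1] yaw of jaw 98.3 tilt [ 0.001  0.002 -1.   ] w 48.5 F [ 0.3 -0.3 -0.5]
```

View pics/g8.png

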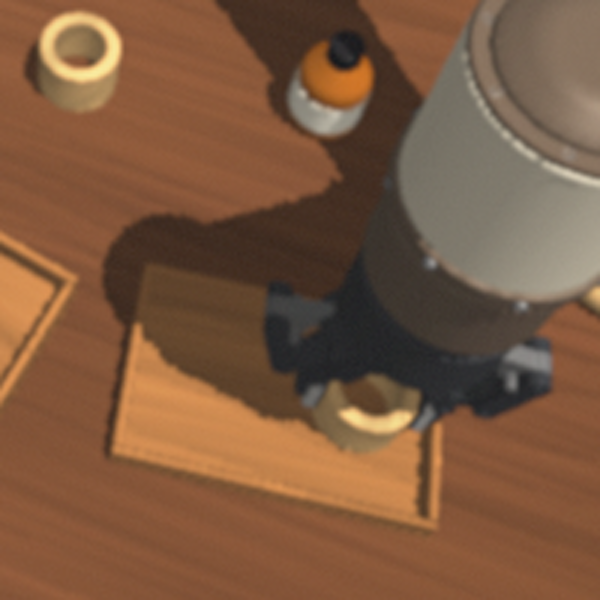

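Request:
{"name": "jog_arm", "arguments": {
  "increments": [
    [0,0,0.001,0],
    [0,0,0.002,0],
    [0,0,0.002,0]
  ]
}}

```text
clock: 16.18
position: [607.3, 262.8, 32.5]
ee_rot: [-0.073, 0.997, 0.001, 0.001]
contact_force: [-0.5, -0.6, -1.0]
gripper_width: 48.6
```

Request:
{"name": "jog_arm", "arguments": {
  "increments": [
    [0,0,0,0],
    [0,0,0,0],
    [0,0,0,0],
    [0,0,0,0],
    [0,0,-0.005,0],
    [0,0,-0.02,0],
    [0,0,-0.05,0],
    [0,0,-0.085,0],
    [0,0,-0.11,0],
    [0,0,-0.12,0]
  ],
  "hand": 0.5
}}

```text
clock: 17.42
position: [607.9, 263.1, 155.7]
ee_rot: [-0.073, 0.997, 0.002, 0.003]
contact_force: [-0.2, -0.2, -0.3]
gripper_width: 63.9
```

```bash
python3 d.py 460.5 50 150; python3 - <<'E'
from h import *
for n in ("scene",):
    im=get_image(n); cv2.imwrite(f"pics/{n}8.png",im[:,:,::-1])
a=cv2.imread('pics/scene8.png')[250:450,320:520]; cv2.imwrite('pics/g9.png',cv2.resize(a,None,fx=3,fy=3,interpolation=cv2.INTER_CUBIC))
E
```

```text
clock 17.425 pos [607.9 263.1 155.7] yaw of jaw 98.4 tilt [ 0.006  0.005 -1.   ] w 63.9 F [-0.2 -0.2 -0.3]
[460.5, 50.0, 150.0] [ 0.1769 -0.1894  0.0038]
```

View pics/g9.png

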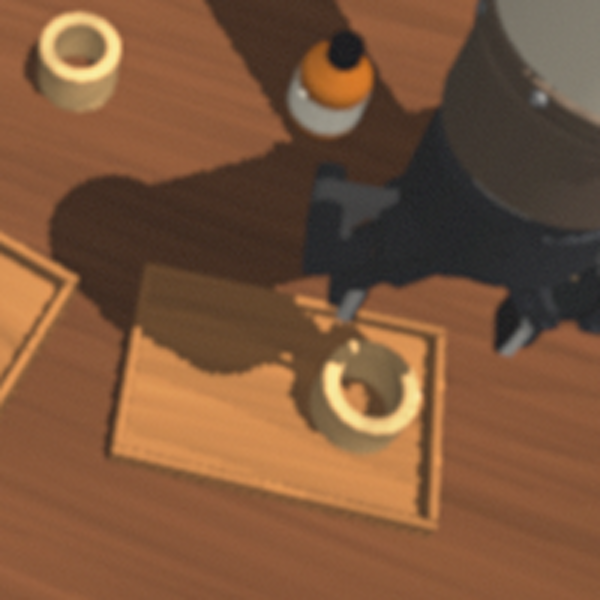

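The first ring stands hole-up in the tray at g9 (365,395). Now ring L.

Request:
{"name": "jog_arm", "arguments": {
  "increments": [
    [0.008,-0.009,0,0],
    [0.028,-0.03,0,0],
    [0.06,-0.064,0,0],
    [0.095,-0.102,0,0],
    [0.13,-0.139,0,0],
    [0.158,-0.169,0.01,0],
    [0.172,-0.184,0.03,0],
    [0.1765,-0.189,0.055,0],
    [0.1765,-0.189,0.07,0],
    [0.1765,-0.189,0.07,0]
  ],
  "hand": 1
}}

```text
clock: 18.73
position: [459.4, 49.6, 82.4]
ee_rot: [-0.073, 0.997, 0.001, 0.001]
contact_force: [0.1, -0.2, 0.9]
gripper_width: 85.7
```

```bash
python3 d.py 460.5 50 26
```

```text
clock 18.725 pos [459.4  49.6  82.4] yaw of jaw 98.3 tilt [ 0.001  0.003 -1.   ] w 85.7 F [ 0.1 -0.2  0.9]
[460.5, 50.0, 26.0] [-0.001   0.0001  0.0564]
```

Request:
{"name": "jog_arm", "arguments": {
  "increments": [
    [0,0,0.012,0],
    [0,0,0.03,0],
    [0,0,0.047,0],
    [0,0,0.056,0],
    [0,0,0.057,0]
  ]
}}

```text
clock: 19.35
position: [459.2, 49.6, 24.9]
ee_rot: [-0.073, 0.997, 0.001, 0.0]
contact_force: [-0.3, -0.1, -0.7]
gripper_width: 85.6
```

Request:
{"name": "jog_arm", "arguments": {
  "increments": [
    [0,0,0,0],
    [0,0,0,0],
    [0,0,0,0],
    [0,0,0,0],
    [0,0,0,0],
    [0,0,0,0],
    [0,0,0,0]
  ],
  "hand": -1
}}

```text
clock: 20.23
position: [459.7, 49.8, 25.8]
ee_rot: [-0.073, 0.997, 0.001, 0.001]
contact_force: [-0.3, 0.9, 5.1]
gripper_width: 48.7
```

Request:
{"name": "jog_arm", "arguments": {
  "increments": [
    [0,0,-0.005,0],
    [0,0,-0.02,0],
    [0,0,-0.045,0],
    [0,0,-0.08,0],
    [0,0,-0.105,0],
    [0,0,-0.12,0],
    [0,0,-0.125,0]
  ]
}}

```text
clock: 21.1
position: [459.7, 49.6, 152.0]
ee_rot: [-0.073, 0.997, 0.002, 0.002]
contact_force: [-0.1, 0.5, -0.8]
gripper_width: 48.4
```

```bash
python3 d.py 619 179 150
```

```text
clock 21.1 pos [459.7  49.6 152. ] yaw of jaw 98.3 tilt [ 0.004  0.004 -1.   ] w 48.4 F [-0.1  0.5 -0.8]
[619.0, 179.0, 150.0] [-0.1763  0.1049  0.0032]
```

Request:
{"name": "jog_arm", "arguments": {
  "increments": [
    [-0.009,0.005,0,0],
    [-0.03,0.018,0,0],
    [-0.062,0.037,0,0],
    [-0.098,0.058,0,0],
    [-0.132,0.079,0,0],
    [-0.158,0.094,0.0,0],
    [-0.172,0.102,0.01,0],
    [-0.177,0.105,0.03,0],
    [-0.177,0.105,0.055,0],
    [-0.177,0.105,0.07,0]
  ]
}}

```text
clock: 22.35
position: [618.0, 178.3, 80.2]
ee_rot: [-0.072, 0.997, 0.001, -0.0]
contact_force: [0.0, 0.0, 0.7]
gripper_width: 48.6
```

```bash
python3 d.py 619 179 32; python3 - <<'E'
from h import *
for n in ("scene",):
    im=get_image(n); cv2.imwrite(f"pics/{n}9.png",im[:,:,::-1])
a=cv2.imread('pics/scene9.png')[250:450,320:520]; cv2.imwrite('pics/g10.png',cv2.resize(a,None,fx=3,fy=3,interpolation=cv2.INTER_CUBIC))
E
```

```text
clock 22.35 pos [618.  178.3  80.2] yaw of jaw 98.3 tilt [-0.     0.002 -1.   ] w 48.6 F [0.  0.  0.7]
[619.0, 179.0, 32.0] [-0.0011  0.0004  0.0482]
```

View pics/g10.png

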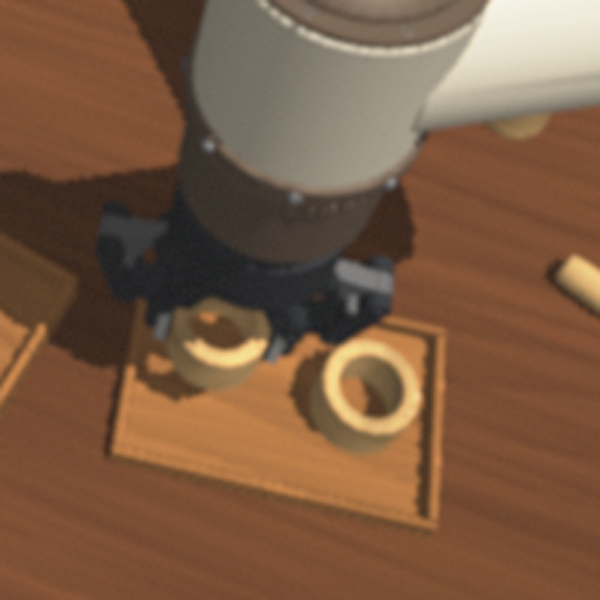

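Request:
{"name": "jog_arm", "arguments": {
  "increments": [
    [-0.001,0,0.01,0],
    [-0.001,0,0.025,0],
    [-0.001,0,0.04,0],
    [-0.001,0,0.047,0],
    [-0.001,0,0.049,0],
    [-0.001,0,0.0495,0],
    [-0.001,0,0.0495,0]
  ]
}}

```text
clock: 23.28
position: [617.9, 178.1, 30.9]
ee_rot: [-0.072, 0.997, 0.0, -0.002]
contact_force: [-5.1, -0.8, 8.6]
gripper_width: 48.9
```

Request:
{"name": "jog_arm", "arguments": {
  "increments": [
    [0,0,0,0],
    [0,0,0,0],
    [0,0,0,0],
    [0,0,0,0],
    [0,0,-0.005,0],
    [0,0,-0.02,0],
    [0,0,-0.05,0],
    [0,0,-0.085,0],
    [0,0,-0.12,0],
    [0,0,-0.14,0]
  ],
  "hand": 0.5
}}

```text
clock: 24.52
position: [619.2, 178.3, 174.8]
ee_rot: [-0.073, 0.997, 0.001, 0.001]
contact_force: [0.5, 1.1, -0.1]
gripper_width: 64.2
```

```bash
python3 d.py 381 314 170; python3 - <<'E'
from h import *
for n in ("scene",):
    im=get_image(n); cv2.imwrite(f"pics/{n}10.png",im[:,:,::-1])
a=cv2.imread('pics/scene10.png')[250:450,320:520]; cv2.imwrite('pics/g11.png',cv2.resize(a,None,fx=3,fy=3,interpolation=cv2.INTER_CUBIC))
E
```

```text
clock 24.525 pos [619.2 178.3 174.8] yaw of jaw 98.3 tilt [ 0.001  0.002 -1.   ] w 64.2 F [ 0.5  1.1 -0.1]
[381.0, 314.0, 170.0] [0.2161 0.1687 0.0048]
```

View pics/g11.png

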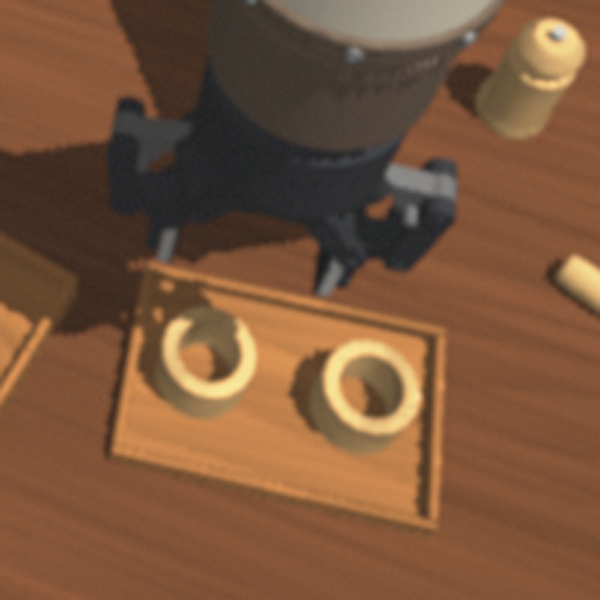

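Both rings stand hole-up in the tray at g11 (208,360) and (365,395). Next is mill L.

Request:
{"name": "jog_arm", "arguments": {
  "increments": [
    [0.01,0.008,0,0],
    [0.035,0.027,0,0],
    [0.073,0.057,0,0],
    [0.113,0.088,0,0],
    [0.152,0.119,0,0],
    [0.186,0.145,0.0,0],
    [0.207,0.162,0.0,0],
    [0.216,0.1687,0.01,0],
    [0.216,0.1687,0.015,0],
    [0.216,0.1687,0.015,0]
  ],
  "hand": 1
}}

```text
clock: 25.82
position: [382.4, 313.5, 160.5]
ee_rot: [-0.073, 0.997, 0.001, 0.002]
contact_force: [0.3, 0.3, 0.1]
gripper_width: 85.2
```

```bash
python3 d.py 381 314 44
```

```text
clock 25.825 pos [382.4 313.5 160.5] yaw of jaw 98.3 tilt [ 0.004  0.002 -1.   ] w 85.2 F [0.3 0.3 0.1]
[381.0, 314.0, 44.0] [0.0019 0.0006 0.1165]
```

Request:
{"name": "jog_arm", "arguments": {
  "increments": [
    [0.001,0,0.01,0],
    [0.001,0,0.03,0],
    [0.001,0,0.055,0],
    [0.001,0,0.08,0],
    [0.001,0,0.1,0],
    [0.001,0,0.111,0],
    [0.001,0,0.116,0],
    [0.001,0,0.116,0]
  ]
}}

```text
clock: 26.82
position: [382.1, 313.6, 44.6]
ee_rot: [-0.072, 0.997, 0.001, 0.002]
contact_force: [0.1, -0.3, 0.2]
gripper_width: 85.5
```

Request:
{"name": "jog_arm", "arguments": {
  "increments": [
    [0,0,0,0],
    [0,0,0,0],
    [0,0,0,0],
    [0,0,0,0],
    [0,0,0,0],
    [0,0,0,0],
    [0,0,0,0],
    [0,0,0,0]
  ],
  "hand": -1
}}

```text
clock: 27.82
position: [382.5, 314.1, 45.3]
ee_rot: [-0.073, 0.997, 0.001, 0.003]
contact_force: [-0.7, -0.8, 5.7]
gripper_width: 38.6
```

Request:
{"name": "jog_arm", "arguments": {
  "increments": [
    [0,0,-0.005,0],
    [0,0,-0.02,0],
    [0,0,-0.045,0],
    [0,0,-0.08,0],
    [0,0,-0.115,0],
    [0,0,-0.14,0],
    [0,0,-0.15,0],
    [0,0,-0.15,0]
  ]
}}

```text
clock: 28.82
position: [381.5, 313.6, 195.2]
ee_rot: [-0.073, 0.997, 0.001, 0.003]
contact_force: [-0.0, 0.4, -1.4]
gripper_width: 38.5
```

```bash
python3 - <<'E'
from h import *
c=np.array([630.5,5.3]);a=np.radians(-10.6); y=np.array([-np.sin(a),np.cos(a)])
print(c+41*y,c-41*y)
for n in ("scene",):
    im=get_image(n); cv2.imwrite(f"pics/{n}11.png",im[:,:,::-1])
a=cv2.imread('pics/scene11.png')[120:420,240:640]; cv2.imwrite('pics/g12.png',cv2.resize(a,None,fx=2,fy=2,interpolation=cv2.INTER_CUBIC))
E
python3 d.py 638 45.6 190 623 -35 190
```

```text
[638.04200538  45.60034932] [622.95799462 -35.00034932]
clock 28.875 pos [381.2 313.2 194.4] yaw of jaw 98.3 tilt [ 0.004  0.002 -1.   ] w 38.7 F [ 0.2 -0.4 -1.2]
[638.0, 45.6, 190.0] [-0.2154 -0.3019  0.005 ]
[623.0, -35.0, 190.0] [-0.1889 -0.3795  0.0048]
```

View pics/g12.png

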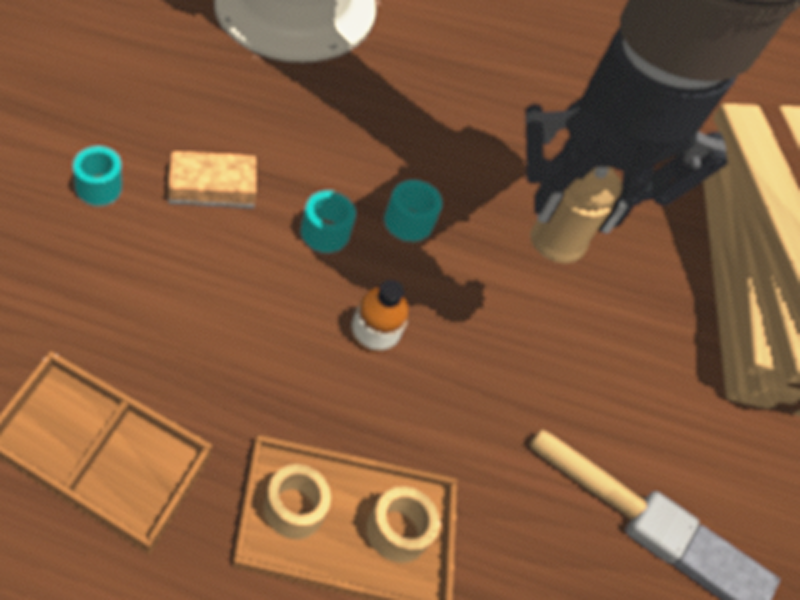

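Mill L is held and upright at g12 (575,215). I'll carry it high over to the crate's +y bay.

Request:
{"name": "jog_arm", "arguments": {
  "increments": [
    [-0.008,-0.011,0,0],
    [-0.026,-0.037,0,0],
    [-0.053,-0.075,0,0],
    [-0.083,-0.117,0,0],
    [-0.114,-0.16,0,0],
    [-0.145,-0.203,0,0],
    [-0.173,-0.243,0,0],
    [-0.196,-0.275,0,0],
    [-0.21,-0.295,0,0],
    [-0.2154,-0.302,0,0]
  ]
}}

```text
clock: 30.12
position: [638.2, 43.4, 193.0]
ee_rot: [-0.071, 0.997, 0.001, 0.001]
contact_force: [-0.7, 0.2, -1.1]
gripper_width: 38.1
```

```bash
python3 d.py 638 45.6 51
```

```text
clock 30.125 pos [638.2  43.4 193. ] yaw of jaw 98.2 tilt [ 0.001  0.001 -1.   ] w 38.1 F [-0.7  0.2 -1.1]
[638.0, 45.6, 51.0] [1.00e-04 2.00e-03 1.42e-01]
```

Request:
{"name": "jog_arm", "arguments": {
  "increments": [
    [0,0.002,0.01,0],
    [0,0.002,0.03,0],
    [0,0.002,0.055,0],
    [0,0.002,0.083,0],
    [0,0.002,0.108,0],
    [0,0.002,0.126,0],
    [0,0.002,0.136,0],
    [0,0.002,0.139,0],
    [0,0.002,0.139,0]
  ]
}}

```text
clock: 31.25
position: [638.5, 45.7, 54.5]
ee_rot: [-0.071, 0.997, 0.001, 0.001]
contact_force: [0.1, -0.2, 0.0]
gripper_width: 38.6
```

```bash
python3 d.py 638 45.6 50.5; python3 - <<'E'
from h import *
for n in ("scene",):
    im=get_image(n); cv2.imwrite(f"pics/{n}12.png",im[:,:,::-1])
a=cv2.imread('pics/scene12.png')[230:430,200:400]; cv2.imwrite('pics/g13.png',cv2.resize(a,None,fx=3,fy=3,interpolation=cv2.INTER_CUBIC))
E
```

```text
clock 31.25 pos [638.5  45.7  54.5] yaw of jaw 98.2 tilt [ 0.002  0.001 -1.   ] w 38.6 F [ 0.1 -0.2  0. ]
[638.0, 45.6, 50.5] [ 0.0005 -0.0001  0.004 ]
```

View pics/g13.png

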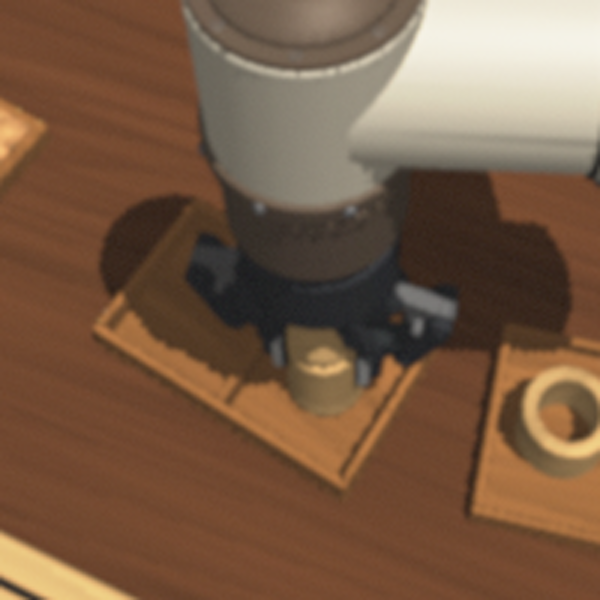

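The mill is inside the +y bay. I'll lower 4 mm, release and retreat.

Request:
{"name": "jog_arm", "arguments": {
  "increments": [
    [0,0,0.0015,0],
    [0,0,0.003,0],
    [0,0,0.004,0],
    [0,0,0.004,0]
  ]
}}

```text
clock: 31.8
position: [638.6, 45.7, 50.7]
ee_rot: [-0.071, 0.997, 0.001, 0.001]
contact_force: [-0.6, -0.5, -1.5]
gripper_width: 38.3
```

Request:
{"name": "jog_arm", "arguments": {
  "increments": [
    [0,0,0,0],
    [0,0,0,0],
    [0,0,0,0],
    [0,0,0,0],
    [0,0,-0.005,0],
    [0,0,-0.02,0],
    [0,0,-0.05,0],
    [0,0,-0.085,0],
    [0,0,-0.12,0],
    [0,0,-0.15,0]
  ],
  "hand": 0.4
}}

```text
clock: 33.05
position: [638.5, 45.4, 203.8]
ee_rot: [-0.071, 0.997, 0.001, 0.003]
contact_force: [0.5, 0.3, -0.5]
gripper_width: 59.5
```

```bash
python3 d.py 370.5 -305 200; python3 - <<'E'
from h import *
for n in ("scene",):
    im=get_image(n); cv2.imwrite(f"pics/{n}13.png",im[:,:,::-1])
a=cv2.imread('pics/scene13.png')[230:430,200:400]; cv2.imwrite('pics/g14.png',cv2.resize(a,None,fx=3,fy=3,interpolation=cv2.INTER_CUBIC))
E
```

```text
clock 33.05 pos [638.5  45.4 203.8] yaw of jaw 98.2 tilt [ 0.005  0.002 -1.   ] w 59.5 F [ 0.5  0.3 -0.5]
[370.5, -305.0, 200.0] [ 0.3151 -0.3087  0.0017]
```

View pics/g14.png

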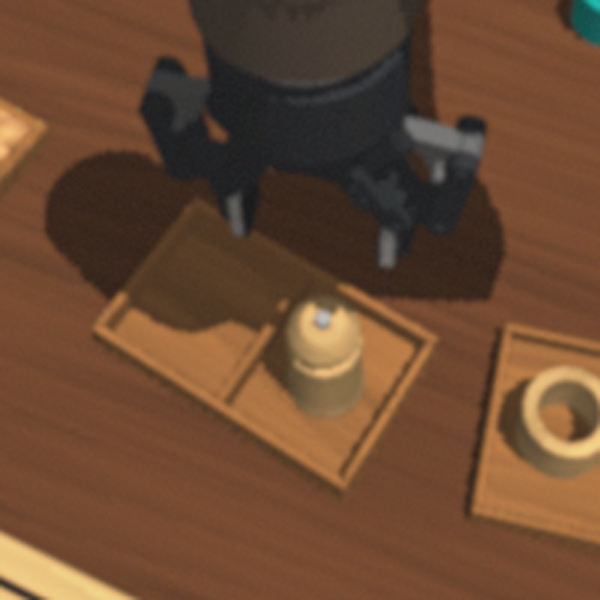

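Mill L stands upright in its bay at g14 (327,355). Now mill R.

Request:
{"name": "jog_arm", "arguments": {
  "increments": [
    [0.011,-0.011,0,0],
    [0.037,-0.036,0,0],
    [0.077,-0.075,0,0],
    [0.12,-0.117,0,0],
    [0.163,-0.16,0,0],
    [0.205,-0.201,0,0],
    [0.245,-0.24,0,0],
    [0.28,-0.274,0,0],
    [0.304,-0.298,0,0],
    [0.315,-0.3087,0,0]
  ],
  "hand": 1
}}

```text
clock: 34.35
position: [370.8, -306.0, 203.7]
ee_rot: [-0.071, 0.997, 0.001, 0.006]
contact_force: [-0.1, -0.1, 0.6]
gripper_width: 85.5
```

```bash
python3 d.py 370.5 -305 44;  python3 - <<'E'
from h import *
for n in ("scene","top"):
    im=get_image(n); cv2.imwrite(f"pics/{n}14.png",im[:,:,::-1])
a=cv2.imread('pics/scene14.png')[100:340,80:380]; b=cv2.imread('pics/top14.png')[100:340,320:580]
cv2.imwrite('pics/g15.png',cv2.resize(np.hstack([a,b]),None,fx=1.4,fy=1.4))
E
```

```text
clock 34.35 pos [ 370.8 -306.   203.7] yaw of jaw 98.1 tilt [ 0.012  0.003 -1.   ] w 85.5 F [-0.1 -0.1  0.6]
[370.5, -305.0, 44.0] [0.0022 0.0008 0.1597]
```

View pics/g15.png

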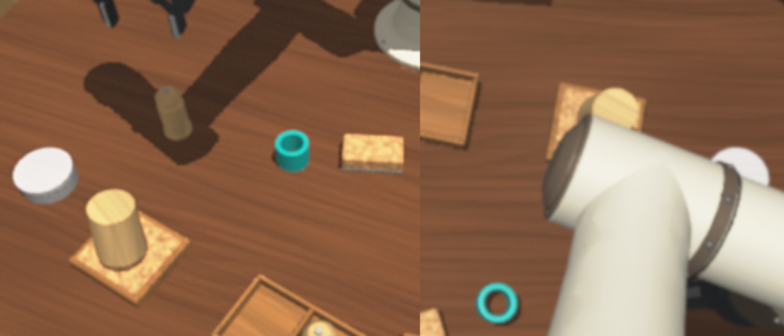

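Request:
{"name": "jog_arm", "arguments": {
  "increments": [
    [0.0015,0.0008,0.01,0],
    [0.0015,0.0008,0.035,0],
    [0.0015,0.0008,0.07,0],
    [0.0015,0.0008,0.105,0],
    [0.0015,0.0008,0.135,0],
    [0.0015,0.0008,0.152,0],
    [0.0015,0.0008,0.159,0],
    [0.0015,0.0008,0.159,0],
    [0.0015,0.0008,0.159,0]
  ]
}}

```text
clock: 35.58
position: [372.8, -304.6, 45.4]
ee_rot: [-0.071, 0.997, 0.001, 0.007]
contact_force: [0.0, -0.3, 0.7]
gripper_width: 85.6
```

Request:
{"name": "jog_arm", "arguments": {
  "increments": [
    [0,0,0,0],
    [0,0,0,0],
    [0,0,0,0],
    [0,0,0,0],
    [0,0,0,0],
    [0,0,0,0],
    [0,0,0,0],
    [0,0,0,0]
  ],
  "hand": -1
}}

```text
clock: 36.58
position: [373.1, -304.8, 46.2]
ee_rot: [-0.071, 0.997, 0.0, 0.008]
contact_force: [-1.4, 0.6, 5.5]
gripper_width: 38.1
```

Request:
{"name": "jog_arm", "arguments": {
  "increments": [
    [0,0,-0.005,0],
    [0,0,-0.02,0],
    [0,0,-0.045,0],
    [0,0,-0.08,0],
    [0,0,-0.115,0],
    [0,0,-0.14,0],
    [0,0,-0.15,0],
    [0,0,-0.15,0]
  ]
}}

```text
clock: 37.58
position: [370.7, -305.0, 196.0]
ee_rot: [-0.071, 0.997, 0.001, 0.008]
contact_force: [-0.2, -0.1, -1.1]
gripper_width: 38.7
```

```bash
python3 d.py 623 -35 195; python3 - <<'E'
from h import *
for n in ("scene",):
    im=get_image(n); cv2.imwrite(f"pics/{n}15.png",im[:,:,::-1])
a=cv2.imread('pics/scene15.png')[60:330,100:400]; cv2.imwrite('pics/g16.png',cv2.resize(a,None,fx=2,fy=2,interpolation=cv2.INTER_CUBIC))
E
```

```text
clock 37.575 pos [ 370.7 -305.   196. ] yaw of jaw 98.1 tilt [ 0.015  0.002 -1.   ] w 38.7 F [-0.2 -0.1 -1.1]
[623.0, -35.0, 195.0] [-0.2879  0.2316  0.0055]
```

View pics/g16.png

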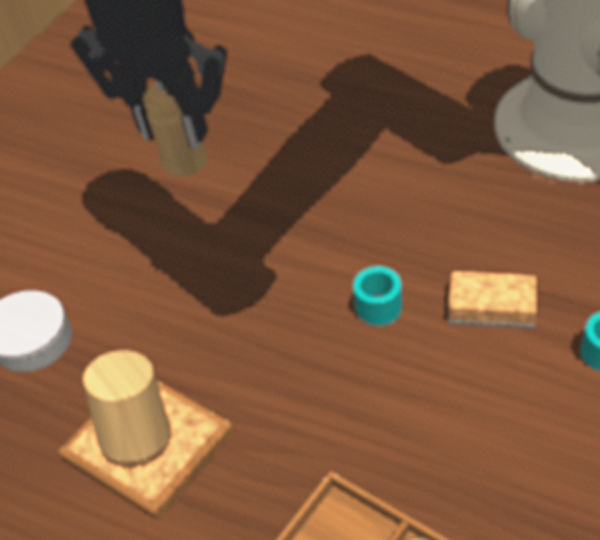

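Request:
{"name": "jog_arm", "arguments": {
  "increments": [
    [-0.011,0.009,0,0],
    [-0.036,0.029,0,0],
    [-0.073,0.059,0,0],
    [-0.113,0.091,0,0],
    [-0.154,0.124,0.001,0],
    [-0.195,0.157,0.002,0],
    [-0.232,0.187,0.003,0],
    [-0.263,0.212,0.004,0],
    [-0.281,0.226,0.005,0],
    [-0.288,0.232,0.005,0]
  ]
}}

```text
clock: 38.88
position: [622.8, -33.2, 193.1]
ee_rot: [-0.071, 0.997, 0.001, 0.006]
contact_force: [0.6, -1.0, -1.4]
gripper_width: 38.7
```

```bash
python3 d.py 623 -36 55
```

```text
clock 38.875 pos [622.8 -33.2 193.1] yaw of jaw 98.2 tilt [ 0.011  0.003 -1.   ] w 38.7 F [ 0.6 -1.  -1.4]
[623.0, -36.0, 55.0] [ 0.0018 -0.0029  0.1381]
```

Request:
{"name": "jog_arm", "arguments": {
  "increments": [
    [0.0018,-0.003,0.01,0],
    [0.0018,-0.003,0.03,0],
    [0.0018,-0.003,0.055,0],
    [0.0018,-0.003,0.083,0],
    [0.0018,-0.003,0.108,0],
    [0.0018,-0.003,0.126,0],
    [0.0018,-0.003,0.135,0],
    [0.0018,-0.003,0.138,0],
    [0.0018,-0.003,0.138,0]
  ]
}}

```text
clock: 40.0
position: [623.4, -36.1, 55.7]
ee_rot: [-0.071, 0.997, 0.001, 0.006]
contact_force: [-1.0, 0.5, -1.4]
gripper_width: 38.7
```

```bash
python3 d.py 623 -36 51.5; python3 - <<'E'
from h import *
for n in ("scene",):
    im=get_image(n); cv2.imwrite(f"pics/{n}16.png",im[:,:,::-1])
a=cv2.imread('pics/scene16.png')[230:430,200:400]; cv2.imwrite('pics/g17.png',cv2.resize(a,None,fx=3,fy=3,interpolation=cv2.INTER_CUBIC))
E
```

```text
clock 40.0 pos [623.4 -36.1  55.7] yaw of jaw 98.2 tilt [ 0.012  0.003 -1.   ] w 38.7 F [-1.   0.5 -1.4]
[623.0, -36.0, 51.5] [0.0005 0.0002 0.0042]
```

View pics/g17.png

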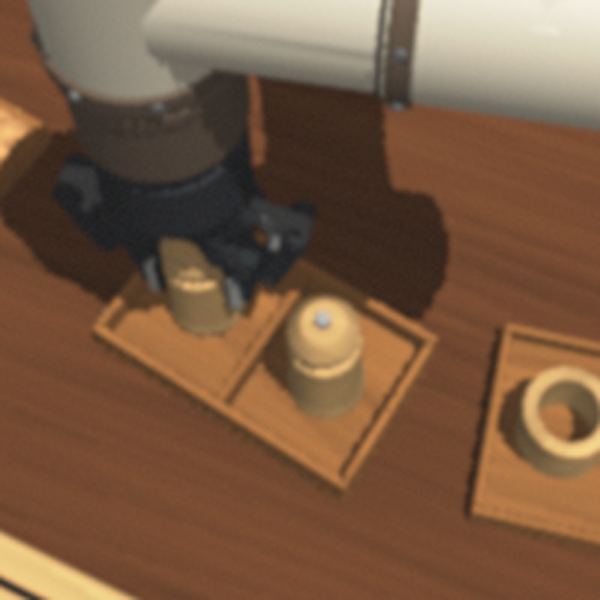

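Request:
{"name": "jog_arm", "arguments": {
  "increments": [
    [0,0,0.0015,0],
    [0,0,0.003,0],
    [0,0,0.0042,0],
    [0,0,0.0042,0]
  ]
}}

```text
clock: 40.55
position: [623.5, -36.0, 51.6]
ee_rot: [-0.071, 0.997, 0.001, 0.006]
contact_force: [-0.3, -0.3, -1.6]
gripper_width: 38.2
```

Request:
{"name": "jog_arm", "arguments": {
  "increments": [
    [0,0,0,0],
    [0,0,0,0],
    [0,0,0,0],
    [0,0,0,0],
    [0,0,-0.005,0],
    [0,0,-0.02,0],
    [0,0,-0.05,0],
    [0,0,-0.085,0],
    [0,0,-0.12,0],
    [0,0,-0.15,0]
  ],
  "hand": 0.4
}}

```text
clock: 41.8
position: [621.9, -36.5, 204.6]
ee_rot: [-0.072, 0.997, 0.001, 0.008]
contact_force: [0.6, -0.8, -0.5]
gripper_width: 59.6
```

Request:
{"name": "jog_arm", "arguments": {
  "increments": [
    [0.01,0,-0.01,0],
    [0.04,0,-0.03,0],
    [0.08,0,-0.05,0],
    [0.12,0,-0.06,0],
    [0.16,0,-0.07,0],
    [0.19,0,-0.08,0],
    [0.2,0,-0.08,0],
    [0.2,0,-0.08,0]
  ]
}}

```text
clock: 42.8
position: [422.1, -65.3, 281.4]
ee_rot: [-0.072, 0.997, 0.001, 0.008]
contact_force: [1.1, -0.5, -0.6]
gripper_width: 59.8
```

```bash
python3 d.py; python3 - <<'E'
from h import *
for n in ("scene","top"):
    im=get_image(n); cv2.imwrite(f"pics/{n}17.png",im[:,:,::-1])
a=cv2.imread('pics/scene17.png')[200:440,110:510]; cv2.imwrite('pics/g18.png',cv2.resize(a,None,fx=2,fy=2,interpolation=cv2.INTER_CUBIC))
E
```

```text
clock 42.8 pos [422.1 -65.3 281.4] yaw of jaw 98.2 tilt [ 0.016  0.003 -1.   ] w 59.8 F [ 1.1 -0.5 -0.6]
```

View pics/g18.png

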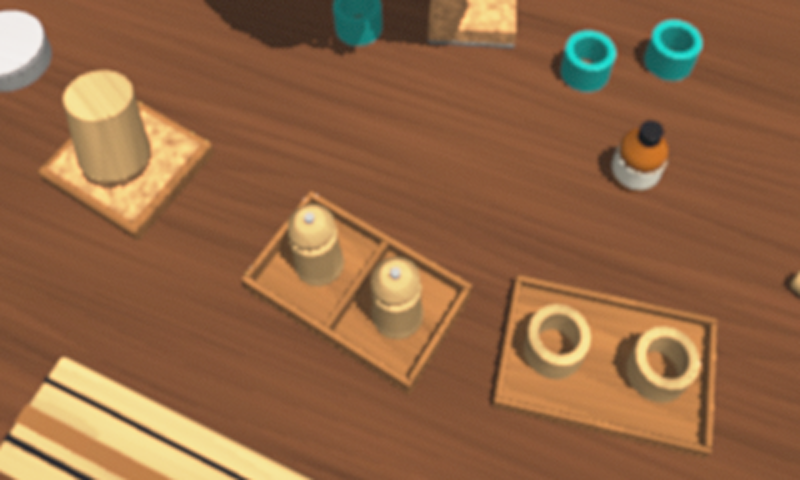

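View pics/top17.png

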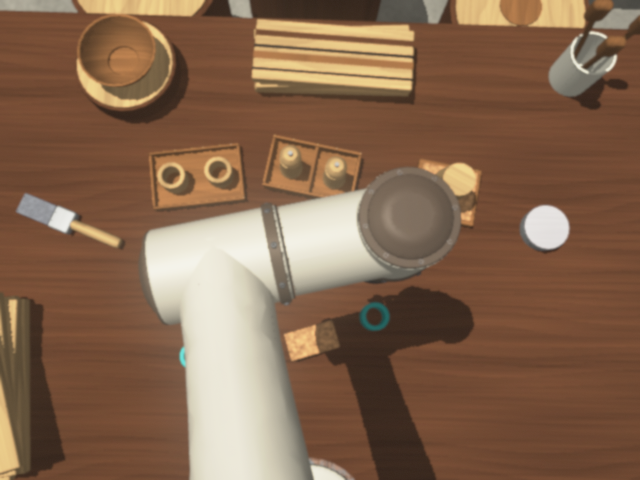

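Everything is in place in both views. I'll check the height of the cup's closed end and the bottle's position numerically.

```bash
python3 - <<'E'
from h import *
p,e=tri((159.3,248.3),(460.2,179)); print('cup closed end',p.round(1),e.round(1))
print('bottle',plane('scene',110+651/2,200+133/2,80).round(1))
a=cv2.imread('pics/scene17.png')[225:325,120:225]; cv2.imwrite('pics/g19.png',cv2.resize(a,None,fx=5.5,fy=5.5,interpolation=cv2.INTER_CUBIC))
E
```

```text
cup closed end [ 592.2 -246.2  115.2] 1.5
bottle [432.8 202.9  80. ]
```

View pics/g19.png

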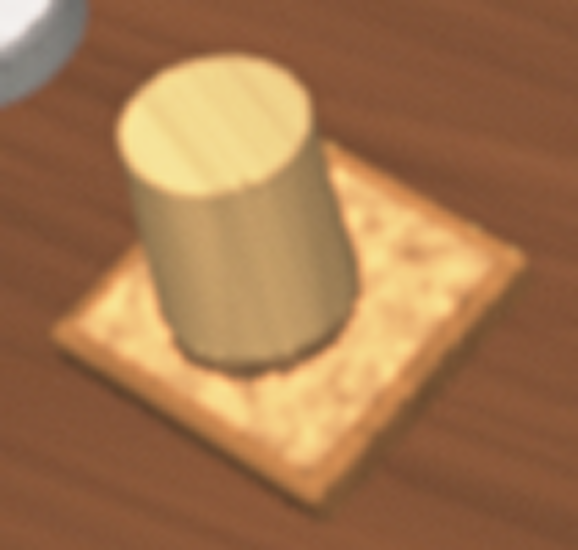

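```bash
python3 - <<'E'
import cv2
a=cv2.imread('pics/scene0.png')[255:300,405:455].astype(int);b=cv2.imread('pics/scene17.png')[255:300,405:455].astype(int)
print('bottle patch mean abs diff',abs(a-b).mean())
from bench import *
job_done()
E
```

```text
bottle patch mean abs diff 1.7521481481481482
the job is handed in; nothing more can be done
```

The job is finished and handed in at about 43 s of the 120 s allowed. I worked in the order asked: the cup onto the peg, then both rings into the tray, then one mill into each crate bay.

**Cup:** it hangs mouth-down on the leaning peg. Its closed end measured about 115 mm high; it would be 100 mm if it rested on the base. The expected height was nearer 118 mm, which is within camera error, so the rim is roughly 15 mm clear.

**Rings and mills:** both rings stand hole-up, side by side in the tray. Both mills stand upright, one in each bay.

**Oil bottle:** it was not moved; its image patch is practically the same as at the start (mean difference 1.8 grey levels). A hand-picked cap pixel read 3 to 5 mm off the first measurement, which I put down to picking error.

**Robot:** the gripper is clear of everything. The largest wrist force in any reading was about 10 N, as the second ring touched the tray floor. The tool drifted about 1 degree from vertical on the last mill, with no visible effect.

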